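Hold back the belt tensioner of a saw drive

ROBOT

A 6-joint arm with a two-finger parallel gripper is mounted at the origin on the work surface. World frame = base frame: x ahead of the robot, y to its left, z up, the work surface at z = 0. Lengths are in m, angles in rad, forces in N, time in s.
With the tool pointing down it reaches from about 0.275 to 0.775 m from the base axis. Payload 14.6 kg.
Tool frame: the origin (TCP) lies at the very end of the fingers, on their centre line; the grasp point (between the pads) lies behind it (hold_point_z is the z of the grasp point in the tool frame, in m); z points along the fingers, y is the direction in which the jaws open and shut (so a half turn about z gives the same grasp; the last joint's range is limited). The gripper opens to 85 mm and grips with 20 to 120 N. Pads are 22 mm wide; open, the fingers measure 114 mm over their backs; the gripper's body (76 mm by 85 mm) begins 54 mm behind the grasp point. The pads swing forward as they close: fully open they stand 13 mm farther back than shut.
Start: joints at [1.02, 0.263, -0.048, 1.259, 0, 1.415], TCP at [0.202, 0.484, 0.231] pointing down, gripper open.
Joint ranges: [-2.65, 2.65], [-0.89, 1.7], [-1.18, 1.37], [-2.13, 2.11], [-1.35, 1.29], [-3.14, 3.14]. Speed limits (rad/s): [1.89, 1.89, 2.57, 2.79, 3.14, 3.14].

INTERFACE

Orientations are given as a unit quaternion [w, x, y, z].
In Python, from bench import * gives the robot as it stands.
- The arm moves only by the shell command python3 -m inch 'ROWS' [FORCE]. ROWS is JSON, a list of rows, each an object with "delta_pos": the shift along the tool's x, y, z in m, a list of three; "rot": the turn, a rotation vector about the tool's x, y, z in degrees, a list of three; "hand": the opening, from -1 (shut) to 1 (fully open), so that 0 is half open. A call has 1 to 10 rows; each row shifts and turns the commanded pose from where the row before left it, along the tool's axes as they then stand; what a row does not reach is not made up. A row lasts 1/8 s, in which the tool goes at most 62.5 mm and 10.7 degrees, less where a joint would pass 70% of its speed; a pose out of reach is approached as far as the arm can. A call is refused whole if a number of a shift passes 0.0625 or a number of a turn 10.7, either way. A call with a gripper value outside its range is refused whole. The fingers move at their own pace and stop on an object; FORCE is the grip in N (left out, the last holds). Time passes only in rows, so rows that do not move let the fingers close. It gives the time, the measured TCP pose, the force and the opening at its end, in the units of the state.
- get_state(): the state, without advancing time (a new reading comes with each control period).
- read_camera(name): name is "side" or "top" or "wrist"; returns the picture (384x512x3 uint8, red, green, blue); there is no depth.
- calibration(name): a dict with "K" (3x3 intrinsics, pixels), "pose" (4x4, takes a point from camera to world coordinates). Camera axes: x right, y down, z forward; pixel columns grow to the right and rows downward; lengths in m; the calibration is good to about 2 mm. A picture is of the moment at which its call begins: read the wrist's pose just before it. calibration takes no time and is no camera call; for the wrist camera it gives the pose at the moment of the call.
- job_done(): hands the job in, once; it reports no verdict.
The state is a dict: "clock": time; "joints": joint angles; "dq": joint speeds; "joint_efforts": joint torques, N m; "position": TCP position; "eef_rot": TCP orientation; "contact_force": force on the tool from outside, world axes, zero at the start; "ft_torque": the same for the moment, N m; "finger_gap": opening from 0.0 (shut) to 1.0 (fully open).
Only numpy, scipy, OpenCV 4.12 (cv2) and the standard library are available. Lean on these libraries where they do the work, as an engineer would, in place of code of your own. Each camera call takes 0.05 s, during which the arm holds its last target.

TASK

I want to slip a new belt onto this saw drive. Take the wooden chock out from behind the sprung tensioner arm and put it in the plywood tray, then push the tensioner arm back past its ratchet click, towards the end stop, and keep holding it there against its spring: the pawl does not latch, so finish while still holding the arm back. Leave the bowl, wrench, spare roller and oil bottle where they are.

Things in the scene. Friction and masses are not known exactly. Their poses are not given: they have to be found in the camera images.
- chock_mid (a point): Centre of the loose wooden chock, an upright block 40 x 30 x 60 mm (its x, y, z), about 60 g, standing on the drive plate between tensioner arm and end stop, its centre 42 mm above the bench. Its x sides face the arm and the end stop, 4 to 20 mm away; its y sides, 30 mm apart, are free to grip from above. With it in place the arm stops at about 0.25 rad.
- tray: Rectangular plywood tray, loose, 0.8 kg, 170 x 150 mm (x, y) outside, 45 mm high, walls and floor 6 mm thick, open on top, empty. Origin: centre of underside. It stands to the left or the right of the plate; the round bowl stands on the other side.
- hinge_point (a point): Point on the tensioner arm's vertical hinge axis, at the height of the drive plate's top (12 mm above the bench), with the axes of the plate: grey, bolted down, 200 x 320 x 12 mm (x, y, z), its centre 40 mm from here along +y. The hinge boss, 42 mm across, reaches 72 mm above the bench.
- stop_top (a point): Centre of the top of the end stop, a grey block fixed to the plate, 16 x 36 mm (x, y), its top 58 mm above the bench. The arm's bar meets it at 0.64 rad.
- pawl_guide (a point): Top of the dark steel guide of the brass pawl slider on the plate's -y end, 48 mm above the bench. The sprung pawl points to the hinge; the tooth on the arm's tail clicks past it. It never latches: let go and the arm springs forward. Nothing to handle here.
- idler_mid (a point): Centre of the aluminium idler roller on the tensioner arm's free end, 170 mm from the hinge axis: upright, fixed to the arm, 40 mm across, 42 to 78 mm above the bench, a small bolt head 6 mm high on top. Push it, or pinch it from above. Under it the arm is a steel bar 20 mm wide, 30 to 42 mm above the bench. +y points along the arm away from the hinge, +x the way the roller moves when pushed back.
- tensioner (a joint): Angle q of the arm, rad: 0 = sprung forward (start), grows as it is pushed back (clockwise from above) to 0.64 at the stop. Roller centre from hinge_point, plate's axes: x = 170 sin(q - 0.3), y = 170 cos(q - 0.3) mm. Spring force at the roller 4 N at 0, 10 N at 0.6. The tooth lifts the pawl from 0.19 (1 to 3 N more) and has clicked past by 0.42: hold it above that.
- bowl: Round steel bowl, 130 mm across, 50 mm high; bystander, leave alone. Origin: centre of underside.
- wrench: Steel open-ended wrench, 180 mm long, lying beyond the drive plate; bystander, leave alone.
- spare_idler: Loose flanged aluminium roller, 44 mm across, 32 mm high, standing on the bench away from the plate; bystander, leave alone.
- oil: White plastic oil bottle, 50 mm across, 130 mm high; bystander, leave alone.
Mind the look-alikes: they are no part of the job. Of the things shaped like the tray, the plywood one is meant.

How it is judged:
By the outcome, as a careful person would: the job done as asked, in the order asked, and still so for the second after the job is handed in, while the arm keeps its last pose, push and grip.
It also fails if it takes over 59 s, if anything falls off the work surface, if the arm or the gripper's body presses on something with over 40 N, if the wrist force passes 120 N, or if a joint passes its speed limit or range.

## Working session

There is one attempt and no reset: what is moved stays moved. The work goes in short steps, Python scripts to look and compute and a shell command to move; the robot and the scene stay as the last step left them, time stands still between calls to the robot, and variables do not carry over. Pictures are saved under pics/ and viewed, and the job is handed in when it is done.

```bash
ls; mkdir -p pics; python3 - <<'E'
from bench import *
import cv2
s=get_state();print(s)
for n in ["side","top","wrist"]:
    c=calibration(n);print(n,c["K"],c["pose"])
    im=read_camera(n);cv2.imwrite(f"pics/{n}0.png",im[:,:,::-1])
E
```

```text
pics
{'clock': 0.0, 'joints': array([ 1.01970120e+00,  2.63532561e-01, -4.89375412e-02,  1.25938206e+00,
       -1.90097769e-05,  1.41549070e+00]), 'dq': array([ 0.00102475, -0.00131885,  0.00023322, -0.00138298,  0.00014168,
       -0.00107015]), 'joint_efforts': array([ 1.74358112e-03, -6.37613940e+01,  3.84571910e+01,  1.37270428e-02,
        4.09841402e-05, -3.02940930e-05]), 'position': array([0.20227738, 0.48417717, 0.23081987]), 'eef_rot': array([-1.73688996e-04,  1.96605578e-01,  9.80482518e-01, -4.98615077e-04]), 'contact_force': array([ 0.56635881, -0.52501219,  0.07694207]), 'ft_torque': array([0.04753487, 0.01458116, 0.01617696]), 'finger_gap': 1.0002415084096805}
side [[382.28946066   0.         255.75314746]
 [  0.         382.28946066 189.77995869]
 [  0.           0.           1.        ]] [[-0.99472269 -0.07651081  0.06835841  0.4309082 ]
 [-0.10213745  0.67523964 -0.73049255  1.05037247]
 [ 0.00973227 -0.73361947 -0.67949081  0.95245476]
 [ 0.          0.          0.          1.        ]]
top [[389.01697676   0.         254.28446664]
 [  0.         389.01697676 190.47782686]
 [  0.           0.           1.        ]] [[ 0.00950106 -0.99638406  0.0844306   0.39086106]
 [-0.99993621 -0.00998272 -0.00528441  0.13115406]
 [ 0.00610815 -0.084375   -0.99641535  1.36160769]
 [ 0.          0.          0.          1.        ]]
wrist [[279.6356542    0.         249.58581009]
 [  0.         279.6356542  193.42314039]
 [  0.           0.           1.        ]] [[ 0.38548579  0.88590853  0.25800538  0.13661696]
 [ 0.92271287 -0.3697187  -0.10912855  0.51180083]
 [-0.0012885   0.28013239 -0.95996051  0.37355215]
 [ 0.          0.          0.          1.        ]]
```

View pics/top0.png

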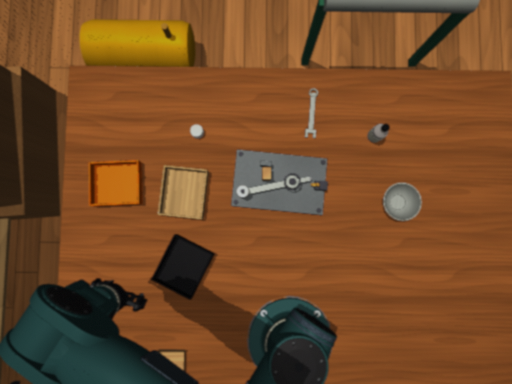

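View pics/side0.png

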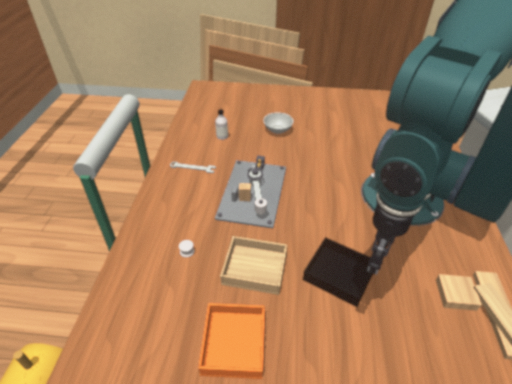

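View pics/wrist0.png

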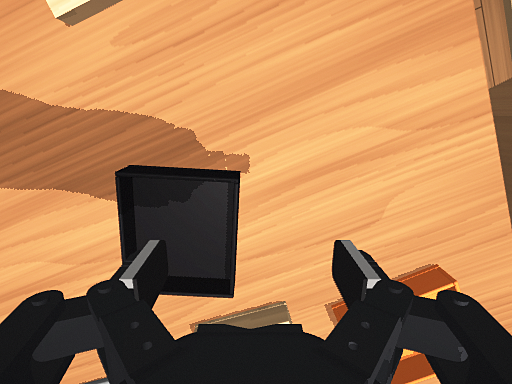

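The top view shows the plywood tray at about (184,192), with orange and black look-alikes beside it. The plate is at (280,182), the hinge at (292,181), the roller at (243,191), the chock at (266,172) and the bowl at (402,201). I'll enlarge this area.

```bash
python3 - <<'E'
import cv2
a=cv2.imread("pics/top0.png")[140:226,150:336];cv2.imwrite("pics/topz.png",cv2.resize(a,None,fx=4.3,fy=4.3,interpolation=cv2.INTER_CUBIC))
a=cv2.imread("pics/side0.png")[145:300,205:305];cv2.imwrite("pics/sidez.png",cv2.resize(a,None,fx=3.8,fy=3.8,interpolation=cv2.INTER_CUBIC))
E
```

```text
(no output)
```

View pics/topz.png

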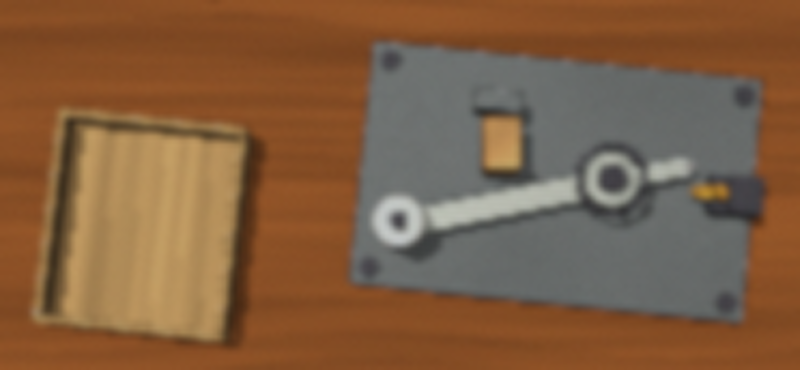

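View pics/sidez.png

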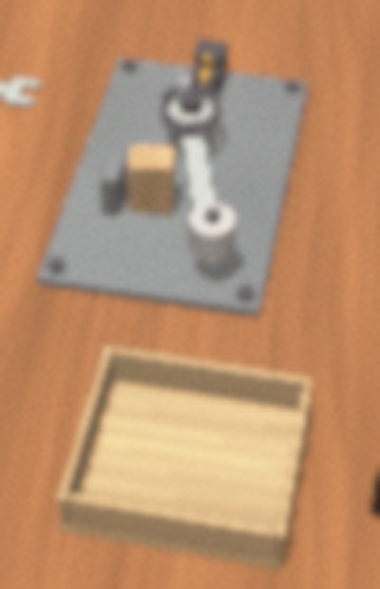

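The enlarged top view shows the stop just above the chock at about (498,100). The chock top is at (502,142), the boss at (612,180) and the roller at (398,222), all in crop pixels. Next I'll turn these into world points.

```bash
cat > h.py <<'E'
import numpy as np, cv2
from bench import *
def ray(n,uv,z,c=None):
    c=c or calibration(n);K=np.array(c["K"]);P=np.array(c["pose"])
    d=P[:3,:3]@np.linalg.inv(K)@np.array([uv[0],uv[1],1.]);o=P[:3,3]
    return o+d*(z-o[2])/d[2]
def proj(n,p,c=None):
    c=c or calibration(n);P=np.array(c["pose"]);q=np.array(c["K"])@(P[:3,:3].T@(np.array(p)-P[:3,3]));return q[:2]/q[2]
E
python3 - <<'E'
from h import *
z=lambda u,v:((u+.5)/4.3-.5+150,(v+.5)/4.3-.5+140)
for nm,u,v,h in [("pc1",374,41,.012),("pc2",762,78,.012),("pc3",744,323,.012),("pc4",350,284,.012),("hinge",612,181,.072),("roller",398,222,.078),("chock",502,142,.072),("stop",498,99,.058),("t1",60,110,.045),("t2",250,128,.045),("t3",230,343,.045),("t4",34,320,.045)]:
    print(nm,ray("top",z(u,v),h).round(4))
im=cv2.imread("pics/top0.png");hsv=cv2.cvtColor(im,cv2.COLOR_BGR2HSV)
roi=im[160:185,255:280].astype(int)
m=((roi[:,:,2]-roi[:,:,0])>50).astype(np.uint8)
n,l,st,ce=cv2.connectedComponentsWithStats(m);print(st,ce+[255,160])
s=cv2.imread("pics/side0.png")
z2=lambda u,v:((u+.5)/3.8-.5+205,(v+.5)/3.8-.5+145)
for nm,u,v,h in [("hinge",190,108,.072),("roller",212,213,.078),("chock",153,157,.072),("stop",113,185,.058),("ta",108,348,.045),("tb",312,380,.045),("tc",282,540,.045),("td",60,498,.045)]:
    print(nm,ray("side",z2(u,v),h).round(4))
E
```

```text
pc1 [0.6503 0.1875 0.012 ]
pc2 [ 0.6231 -0.1296  0.012 ]
pc3 [ 0.4232 -0.1138  0.012 ]
pc4 [0.4515 0.2042 0.012 ]
hinge [ 0.5307 -0.001   0.072 ]
roller [0.4967 0.1644 0.078 ]
chock [0.5603 0.0845 0.072 ]
stop [0.5962 0.0874 0.058 ]
t1 [0.5858 0.4344 0.045 ]
t2 [0.573  0.2835 0.045 ]
t3 [0.4029 0.2958 0.045 ]
t4 [0.4194 0.4499 0.045 ]
[[  0   0  25  25 511]
 [  7   7   9  13 114]] [[267.21526419 171.78864971]
 [266.03508772 172.94736842]]
hinge [0.5324 0.0172 0.072 ]
roller [0.4984 0.1607 0.078 ]
chock [0.5584 0.0888 0.072 ]
stop [0.5915 0.1146 0.058 ]
ta [0.5703 0.2925 0.045 ]
tb [0.404  0.3074 0.045 ]
tc [0.4192 0.4572 0.045 ]
td [0.5845 0.4391 0.045 ]
```

```bash
python3 -c "
import bench;print([ (k,getattr(bench,k)) for k in dir(bench) if not k.startswith('_')])"
R='{"delta_pos":[-0.0483,-0.023,0],"rot":[0,0,0],"hand":1}'
python3 -m inch '[{"delta_pos":[-0.0483,-0.023,0],"rot":[0,0,0],"hand":1},{"delta_pos":[-0.0483,-0.023,0],"rot":[0,0,0],"hand":1},{"delta_pos":[-0.0483,-0.023,0],"rot":[0,0,0],"hand":1},{"delta_pos":[-0.0483,-0.023,0],"rot":[0,0,0],"hand":1},{"delta_pos":[-0.0483,-0.023,0],"rot":[0,0,0],"hand":1},{"delta_pos":[-0.0483,-0.023,0],"rot":[0,0,0],"hand":1},{"delta_pos":[-0.0483,-0.023,0],"rot":[0,0,0],"hand":1},{"delta_pos":[-0.0483,-0.023,0],"rot":[0,0,0],"hand":1},{"delta_pos":[-0.0483,-0.023,0],"rot":[0,0,0],"hand":1},{"delta_pos":[-0.0483,-0.023,0],"rot":[0,0,0],"hand":1}]' 60
python3 -m inch '[{"delta_pos":[0,0,0],"rot":[0,0,-9],"hand":1},{"delta_pos":[0,0,0],"rot":[0,0,-9],"hand":0.3},{"delta_pos":[0,0,0],"rot":[0,0,0],"hand":0.3},{"delta_pos":[0,0,0],"rot":[0,0,0],"hand":0.3}]'
```

```text
[('IKError', <class 'bench.IKError'>), ('calibration', <function make.<locals>.<lambda> at 0x7fabaed04720>), ('get_state', <function make.<locals>.<lambda> at 0x7fabaed04680>), ('hold_point_z', -0.0187), ('job_done', <function connect.<locals>.done at 0x7fabaec7b7e0>), ('read_camera', <function make.<locals>.drawn_camera at 0x7fabaed04180>)]
clock: 1.4
position: [0.5603, 0.0844, 0.2311]
eef_rot: [-0.0, 0.197, 0.98, 0.0]
contact_force: [0.5, 0.8, 0.8]
finger_gap: 0.999
clock: 1.9
position: [0.5593, 0.0861, 0.2312]
eef_rot: [-0.0, 0.042, 0.999, -0.0]
contact_force: [0.6, -0.3, -0.4]
finger_gap: 0.646
```

```bash
python3 - <<'E'
from h import *
c=calibration("wrist");im=read_camera("wrist");cv2.imwrite("pics/w1.png",im[:,:,::-1])
import pickle;pickle.dump(c,open("w1.pkl","wb"))
for p in [(.559,.086,.072),(.532,-.002,.072),(.496,.164,.078),(.5915,.089,.058),(.495,.370,.045)]: print(proj("wrist",p,c).round(1))
E
```

```text
[249.6 178.6]
[166.9 161.2]
[320.7 113.5]
[254.4 202.3]
[499.2  96. ]
```

View pics/w1.png

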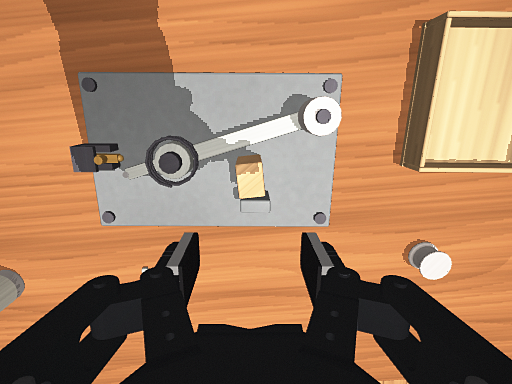

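```bash
python3 - <<'E'
import cv2
a=cv2.imread("pics/w1.png")[90:225,140:345];cv2.imwrite("pics/w1z.png",cv2.resize(a,None,fx=3.9,fy=3.9,interpolation=cv2.INTER_CUBIC))
E
```

```text
(no output)
```

View pics/w1z.png

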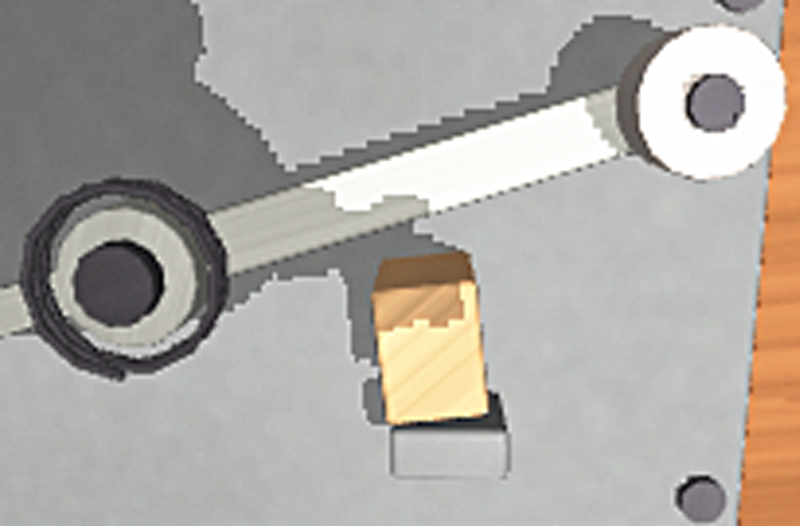

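```bash
python3 - <<'E'
from h import *
import pickle;c=pickle.load(open("w1.pkl","rb"))
z=lambda u,v:((u+.5)/3.9-.5+140,(v+.5)/3.9-.5+90)
pts=[ray("wrist",z(*p),.072,c)[:2] for p in [(373,292),(473,281),(488,412),(388,425)]]
print(np.round(pts,4),np.mean(pts,0).round(4))
e=(pts[1]-pts[0]+pts[2]-pts[3])/2;print("yaw of 30mm dir",np.degrees(np.arctan2(e[1],e[0])),np.linalg.norm(e), np.linalg.norm(pts[0]-pts[3]))
for nm,u,v,h in [("roller",712,103,.078),("stop",449,453,.058),("hinge",119,283,.072)]: print(nm,ray("wrist",z(u,v),h,c).round(4))
for nm,p,h in [("c1",(80,73),.012),("c2",(342,73),.012),("c3",(329,226),.012),("c4",(101,226),.012)]: print(nm,ray("wrist",p,h,c).round(4))
# tool axes
from scipy.spatial.transform import Rotation as R
q=get_state()["eef_rot"];M=R.from_quat(np.r_[q[1:],q[0]]).as_matrix();print(M.round(3),np.degrees(np.arctan2(M[1,1],M[0,1])))
E
```

```text
[[0.542  0.0718]
 [0.5412 0.0999]
 [0.5797 0.1014]
 [0.5811 0.0723]] [0.561  0.0864]
yaw of 30mm dir 92.1931697960225 0.028661460470233928 0.039174628650299186
roller [0.4987 0.1655 0.078 ]
stop [0.5959 0.0891 0.058 ]
hinge [0.5334 0.0014 0.072 ]
c1 [ 0.4266 -0.1066  0.012 ]
c2 [0.4532 0.2061 0.012 ]
c3 [0.6501 0.1895 0.012 ]
c4 [ 0.6231 -0.1276  0.012 ]
[[-0.996  0.084 -0.   ]
 [ 0.084  0.996 -0.   ]
 [ 0.    -0.    -1.   ]] 85.16820702335163
```

The wrist view puts the chock at (0.560, 0.086), turned 7° from the tool. That agrees with the top and side views within a few mm. Next I'll turn, descend and grip.

```bash

python3 -m inch '[{"delta_pos":[0,0,0.04],"rot":[0,0,-7],"hand":0.3},{"delta_pos":[0,0,0.05],"rot":[0,0,0],"hand":0.3},{"delta_pos":[0,0,0.05],"rot":[0,0,0],"hand":0.3},{"delta_pos":[0,0,0.035],"rot":[0,0,0],"hand":0.3},{"delta_pos":[0,0,0.027],"rot":[0,0,0],"hand":0.3},{"delta_pos":[0,0,0],"rot":[0,0,0],"hand":0.3}]' 40
python3 -m inch '[{"delta_pos":[0,0,0],"rot":[0,0,0],"hand":-0.6},{"delta_pos":[0,0,0],"rot":[0,0,0],"hand":-0.6},{"delta_pos":[0,0,0],"rot":[0,0,0],"hand":-0.6},{"delta_pos":[0,0,0],"rot":[0,0,0],"hand":-0.6},{"delta_pos":[0,0,0],"rot":[0,0,0],"hand":-0.6}]' 40
```

```text
clock: 2.7
position: [0.5581, 0.0861, 0.028]
eef_rot: [-0.002, -0.02, 1.0, 0.0]
contact_force: [-0.4, -0.3, 0.1]
finger_gap: 0.649
clock: 3.32
position: [0.5603, 0.086, 0.0307]
eef_rot: [0.001, -0.02, 1.0, 0.0]
contact_force: [-0.7, 0.8, 8.3]
finger_gap: 0.346
```

```bash

python3 -m inch '[{"delta_pos":[0,0,-0.02],"rot":[0,0,0],"hand":-0.6},{"delta_pos":[0,0,-0.04],"rot":[0,0,0],"hand":-0.6},{"delta_pos":[0,0,-0.04],"rot":[0,0,0],"hand":-0.6},{"delta_pos":[0,0,-0.04],"rot":[0,0,0],"hand":-0.6},{"delta_pos":[0,0,0],"rot":[0,0,0],"hand":-0.6}]'
python3 - <<'E'
from h import *
im=read_camera("top");cv2.imwrite("pics/top2.png",cv2.resize(im[120:230,140:340,::-1],None,fx=4,fy=4,interpolation=cv2.INTER_CUBIC))
im=read_camera("side");cv2.imwrite("pics/side2.png",im[:,:,::-1])
s=get_state();print(s["position"],s["finger_gap"],s["contact_force"])
E
```

```text
clock: 3.95
position: [0.5609, 0.086, 0.1727]
eef_rot: [0.003, -0.02, 1.0, -0.0]
contact_force: [0.4, -0.2, -0.7]
finger_gap: 0.349
[0.55945527 0.0860107  0.16959235] 0.3470507465248081 [-1.01837579  0.42074514 -0.36797912]
```

View pics/side2.png

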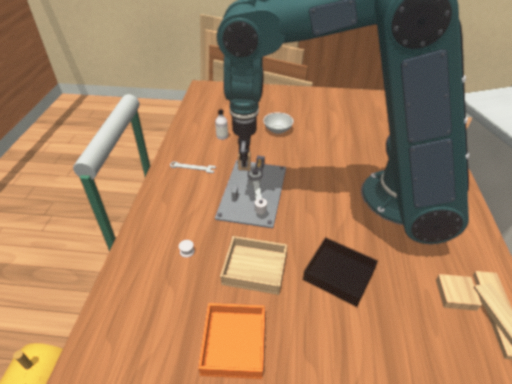

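The plate is clear and the chock is still gripped (opening 29.5 mm). Now to the tray.

```bash

python3 -m inch '[{"delta_pos":[0.0089,0.0477,0],"rot":[0,0,0],"hand":-0.6},{"delta_pos":[0.0089,0.0477,0],"rot":[0,0,0],"hand":-0.6},{"delta_pos":[0.0089,0.0477,0],"rot":[0,0,0],"hand":-0.6},{"delta_pos":[0.0089,0.0477,0],"rot":[0,0,0],"hand":-0.6},{"delta_pos":[0.0089,0.0477,0],"rot":[0,0,0],"hand":-0.6},{"delta_pos":[0.0089,0.0477,0],"rot":[0,0,0],"hand":-0.6},{"delta_pos":[0,0,0],"rot":[0,0,0],"hand":-0.6},{"delta_pos":[0,0,0.04],"rot":[0,0,0],"hand":-0.6},{"delta_pos":[0,0,0],"rot":[0,0,0],"hand":-0.6}]'
python3 - <<'E'
from h import *
c=calibration("wrist");im=read_camera("wrist");cv2.imwrite("pics/w3.png",im[:,:,::-1])
s=get_state();print(s["position"],s["finger_gap"],s["contact_force"],proj("wrist",[.495,.37,.045],c))
E
```

```text
clock: 5.18
position: [0.4929, 0.3682, 0.1266]
eef_rot: [-0.003, -0.02, 1.0, -0.001]
contact_force: [0.2, -0.2, -0.2]
finger_gap: 0.347
[0.49379078 0.36868196 0.12847958] 0.3440788474550478 [0.89735044 0.18494041 0.80475607] [251.90934045 203.01741412]
```

View pics/w3.png

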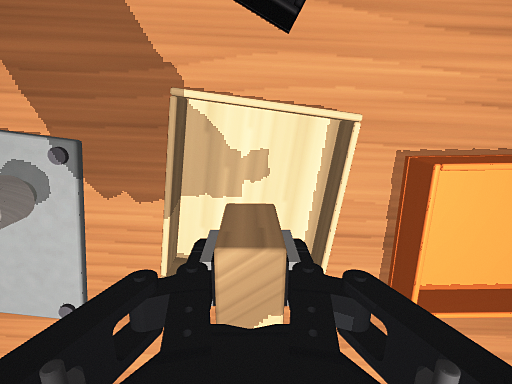

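The chock is held over the middle of the plywood tray. Lowering it now.

```bash

python3 -m inch '[{"delta_pos":[0,0,0.035],"rot":[0,0,0],"hand":-0.6},{"delta_pos":[0,0,0.035],"rot":[0,0,0],"hand":-0.6},{"delta_pos":[0,0,0.02],"rot":[0,0,0],"hand":-0.6},{"delta_pos":[0,0,0.01],"rot":[0,0,0],"hand":-0.6},{"delta_pos":[0,0,0],"rot":[0,0,0],"hand":-0.6},{"delta_pos":[0,0,0],"rot":[0,0,0],"hand":-0.6}]'
```

```text
clock: 5.98
position: [0.4951, 0.37, 0.0305]
eef_rot: [0.001, -0.02, 1.0, 0.0]
contact_force: [-0.6, -0.6, 0.0]
finger_gap: 0.346
```

```bash

python3 -m inch '[{"delta_pos":[0,0,0.003],"rot":[0,0,0],"hand":-0.6},{"delta_pos":[0,0,0.002],"rot":[0,0,0],"hand":-0.6},{"delta_pos":[0,0,0],"rot":[0,0,0],"hand":-0.6},{"delta_pos":[0,0,0],"rot":[0,0,0],"hand":-0.6}]'
python3 -m inch '[{"delta_pos":[0,0,0],"rot":[0,0,0],"hand":0},{"delta_pos":[0,0,0],"rot":[0,0,0],"hand":0.2},{"delta_pos":[0,0,0],"rot":[0,0,0],"hand":0.2},{"delta_pos":[0,0,0],"rot":[0,0,0],"hand":0.2},{"delta_pos":[0,0,-0.03],"rot":[0,0,0],"hand":0.2},{"delta_pos":[0,0,-0.05],"rot":[0,0,0],"hand":0.2},{"delta_pos":[0,0,-0.05],"rot":[0,0,0],"hand":0.2},{"delta_pos":[0,0,-0.05],"rot":[0,0,0],"hand":0.2},{"delta_pos":[0,0,0],"rot":[0,0,0],"hand":0.2}]'
python3 - <<'E'
from h import *
im=read_camera("side");cv2.imwrite("pics/s4.png",im[:,:,::-1])
c=calibration("wrist");im=read_camera("wrist");cv2.imwrite("pics/w4.png",im[:,:,::-1])
s=get_state();print(s["position"],s["finger_gap"],s["joints"])
E
```

```text
clock: 6.48
position: [0.4946, 0.3699, 0.0247]
eef_rot: [0.0, -0.02, 1.0, 0.0]
contact_force: [-1.2, -0.6, 5.7]
finger_gap: 0.344
clock: 7.6
position: [0.4958, 0.3706, 0.2079]
eef_rot: [0.003, -0.02, 1.0, 0.001]
contact_force: [1.3, 0.3, -1.3]
finger_gap: 0.6
[0.49448288 0.36977482 0.2040644 ] 0.5992660292697413 [ 5.10221644e-01  4.32001955e-01  1.37446500e-01  1.27594312e+00
 -4.20803893e-05  4.69731723e-01]
```

View pics/w4.png

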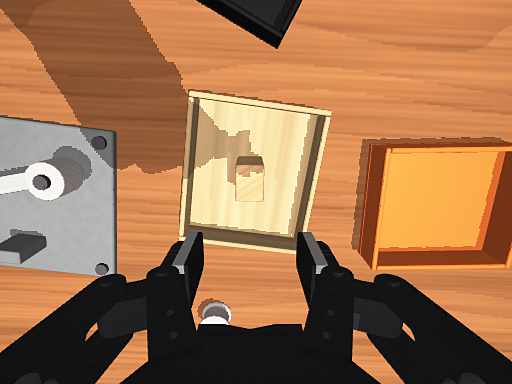

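View pics/s4.png

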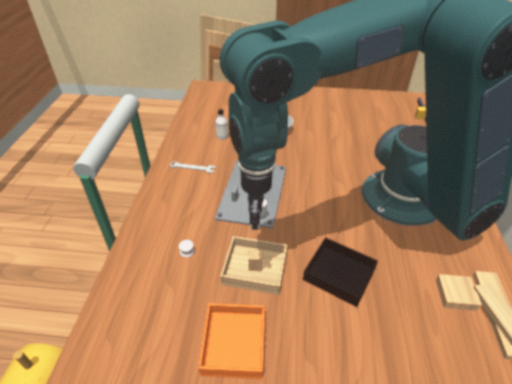

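The chock stands in the plywood tray, at wrist pixel (250,180). Now I'll move over the roller and turn the jaws across the push direction.

```bash

python3 -m inch '[{"delta_pos":[0.0013,-0.0513,0],"rot":[0,0,0],"hand":0.6},{"delta_pos":[0.0013,-0.0513,0],"rot":[0,0,0],"hand":0.6},{"delta_pos":[0.0013,-0.0513,0],"rot":[0,0,0],"hand":0.6},{"delta_pos":[0.0013,-0.0513,0],"rot":[0,0,0],"hand":0.6},{"delta_pos":[0,0,0],"rot":[0,0,0],"hand":0.6}]'
python3 -m inch '[{"delta_pos":[0,0,0],"rot":[0,0,-10.4],"hand":0.6},{"delta_pos":[0,0,0],"rot":[0,0,-10.4],"hand":0.6},{"delta_pos":[0,0,0],"rot":[0,0,-10.4],"hand":0.6},{"delta_pos":[0,0,0],"rot":[0,0,-10.4],"hand":0.6},{"delta_pos":[0,0,0],"rot":[0,0,-10.4],"hand":0.6},{"delta_pos":[0,0,0],"rot":[0,0,-10.4],"hand":0.6},{"delta_pos":[0,0,0],"rot":[0,0,-10.4],"hand":0.6},{"delta_pos":[0,0,0],"rot":[0,0,-10.4],"hand":0.6},{"delta_pos":[0,0,0],"rot":[0,0,0],"hand":0.6}]'
python3 - <<'E'
from h import *
c=calibration("wrist");im=read_camera("wrist");cv2.imwrite("pics/w5.png",im[:,:,::-1])
s=get_state();print(s["position"],s["eef_rot"],s["joints"],proj("wrist",[.497,.1648,.078],c))
import pickle;pickle.dump(c,open("w5.pkl","wb"))
g=cv2.cvtColor(im,cv2.COLOR_RGB2GRAY)
E
```

```text
clock: 8.32
position: [0.4969, 0.1618, 0.203]
eef_rot: [-0.001, -0.018, 1.0, -0.0]
contact_force: [-0.3, 0.7, 0.3]
finger_gap: 0.798
clock: 9.45
position: [0.4971, 0.1651, 0.2033]
eef_rot: [-0.001, -0.679, 0.734, 0.001]
contact_force: [0.4, 0.5, 0.2]
finger_gap: 0.799
[0.49716801 0.16501671 0.20343892] [-5.57444709e-04 -6.77640054e-01  7.35393397e-01  4.45275023e-04] [ 1.64760748e-01  2.72176971e-01 -1.11716599e-01  1.18832333e+00
  1.34226518e-04 -1.32433737e+00] [249.35418013 186.41892491]
```

View pics/w5.png

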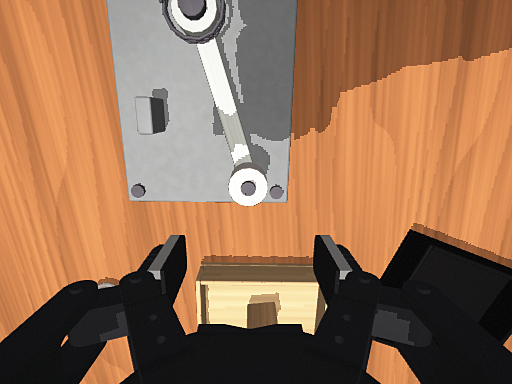

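The roller is at (248,187), within 2 px of where I predicted, so it's centred between the fingers. Descending and pinching.

```bash

python3 -m inch '[{"delta_pos":[0,0,0.04],"rot":[0,0,0],"hand":0.6},{"delta_pos":[0,0,0.05],"rot":[0,0,0],"hand":0.6},{"delta_pos":[0,0,0.04],"rot":[0,0,0],"hand":0.6},{"delta_pos":[0,0,0.028],"rot":[0,0,0],"hand":0.6},{"delta_pos":[0,0,0],"rot":[0,0,0],"hand":0.6}]' 50
python3 -m inch '[{"delta_pos":[0,0,0],"rot":[0,0,0],"hand":-0.4},{"delta_pos":[0,0,0],"rot":[0,0,0],"hand":-0.4},{"delta_pos":[0,0,0],"rot":[0,0,0],"hand":-0.4},{"delta_pos":[0,0,0],"rot":[0,0,0],"hand":-0.4},{"delta_pos":[0,0,0],"rot":[0,0,0],"hand":-0.4}]' 50
```

```text
clock: 10.12
position: [0.4961, 0.1645, 0.0446]
eef_rot: [-0.002, -0.678, 0.735, 0.001]
contact_force: [-1.7, -0.1, 0.5]
finger_gap: 0.804
clock: 10.75
position: [0.4987, 0.1648, 0.0478]
eef_rot: [0.001, -0.679, 0.734, -0.001]
contact_force: [0.7, 0.4, 6.2]
finger_gap: 0.454
```

```bash
python3 - <<'E'
from h import *
from scipy.spatial.transform import Rotation as R
q=get_state()["eef_rot"];M=R.from_quat(np.r_[q[1:],q[0]]).as_matrix();y=-.086
A=np.array([[np.cos(y),-np.sin(y)],[np.sin(y),np.cos(y)]])
r=lambda t:A@(.17*np.array([np.sin(t-.3),np.cos(t-.3)]))
qs=np.arange(0,.541,.06)
for a,b in zip(qs,qs[1:]): print(b.round(2),(M.T@np.r_[r(b)-r(a),0]).round(4), (r(b)-r(0)+[.4975,.1648]).round(4))
E
```

```text
0.06 [-0.0027 -0.0098  0.    ] [0.5075 0.1667]
0.12 [-0.0021 -0.01    0.    ] [0.5176 0.1679]
0.18 [-0.0015 -0.0101  0.    ] [0.5278 0.1686]
0.24 [-0.0008 -0.0102  0.    ] [0.538  0.1686]
0.3 [-0.0002 -0.0102  0.    ] [0.5482 0.168 ]
0.36 [ 0.0004 -0.0102  0.    ] [0.5583 0.1669]
0.42 [ 0.001  -0.0102  0.    ] [0.5684 0.1651]
0.48 [ 0.0016 -0.0101  0.    ] [0.5783 0.1627]
0.54 [ 0.0022 -0.01    0.    ] [0.588  0.1597]
```

```bash

python3 -m inch '[{"delta_pos":[-0.0027,-0.0098,0],"rot":[0,0,0],"hand":-0.4},{"delta_pos":[-0.0021,-0.01,0],"rot":[0,0,0],"hand":-0.4},{"delta_pos":[-0.0015,-0.0101,0],"rot":[0,0,0],"hand":-0.4},{"delta_pos":[-0.0008,-0.0102,0],"rot":[0,0,0],"hand":-0.4},{"delta_pos":[0,0,0],"rot":[0,0,0],"hand":-0.4}]' 
python3 -m inch '[{"delta_pos":[-0.0002,-0.0102,0],"rot":[0,0,0],"hand":-0.4},{"delta_pos":[0.0004,-0.0102,0],"rot":[0,0,0],"hand":-0.4},{"delta_pos":[0.001,-0.0102,0],"rot":[0,0,0],"hand":-0.4},{"delta_pos":[0.0016,-0.0101,0],"rot":[0,0,0],"hand":-0.4},{"delta_pos":[0.0022,-0.01,0],"rot":[0,0,0],"hand":-0.4},{"delta_pos":[0,0,0],"rot":[0,0,0],"hand":-0.4},{"delta_pos":[0,0,0],"rot":[0,0,0],"hand":-0.4},{"delta_pos":[0,0,0],"rot":[0,0,0],"hand":-0.4}]'
python3 - <<'E'
from h import *
for n in ["top","side","wrist"]:
    im=read_camera(n);cv2.imwrite(f"pics/{n}6.png",im[:,:,::-1])
s=get_state();print(s["clock"],s["position"],s["finger_gap"],s["contact_force"])
a=cv2.imread("pics/side6.png")[145:300,190:310];b=cv2.imread("pics/top6.png")[140:226,150:336]
cv2.imwrite("pics/sz6.png",cv2.resize(a,None,fx=3.8,fy=3.8));cv2.imwrite("pics/tz6.png",cv2.resize(b,None,fx=4.3,fy=4.3))
E
```

```text
clock: 11.38
position: [0.5373, 0.17, 0.0473]
eef_rot: [0.001, -0.679, 0.734, 0.002]
contact_force: [-10.8, 11.7, 11.7]
finger_gap: 0.453
clock: 12.38
position: [0.5869, 0.1608, 0.047]
eef_rot: [0.0, -0.679, 0.734, 0.002]
contact_force: [-9.2, 9.4, 4.5]
finger_gap: 0.455
12.525 [0.58684595 0.1608192  0.04700244] 0.4508114518504423 [-8.82659432  9.44969663  4.56031377]
```

View pics/wrist6.png

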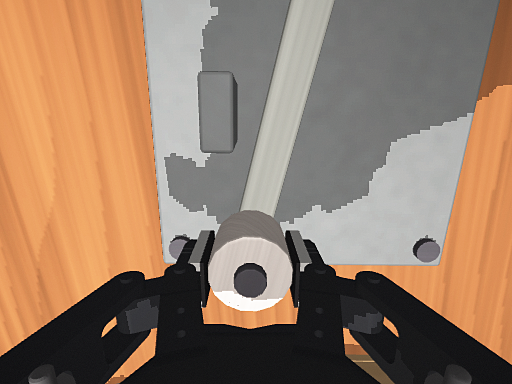

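View pics/sz6.png

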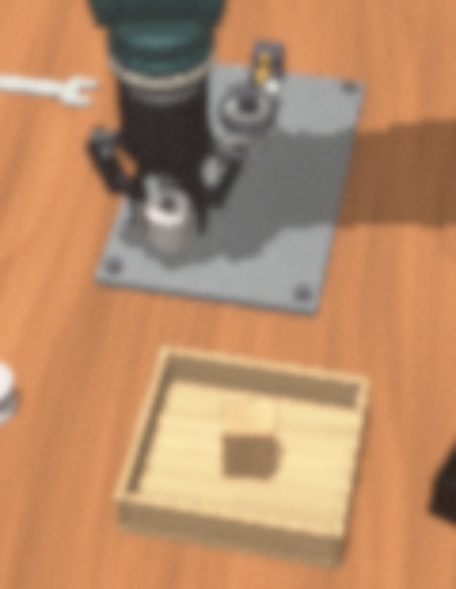

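View pics/top6.png

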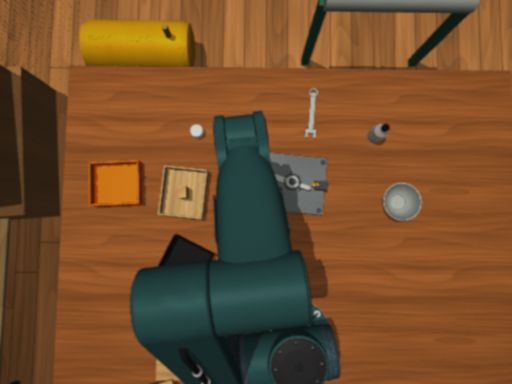

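The wrist view shows the roller pinched at (250,275), with the bar still just short of the stop. In the top and side views the chock stands in the plywood tray. The bowl, wrench, spare roller and oil bottle haven't moved. By the tool position the arm is at q ≈ 0.53, so I'm handing in while holding.

```bash
python3 -c "
from bench import *
import numpy as np
s=get_state();d=s['position'][:2]-[.5325,-.001];print(.3+np.arctan2(d[0],d[1])-.086,np.hypot(*d),s['finger_gap'],s['contact_force'])
print(job_done())"
```

```text
0.5380081466454019 0.17070130535592332 0.4508114518504423 [-8.82659432  9.44969663  4.56031377]
the job is handed in; nothing more can be done
None
```

The chock is in the plywood tray, and I handed the job in at about 12.5 s with the gripper still holding the tensioner arm back.

**Chock:** it stands near the middle of the tray, seen in the top, side and wrist views.

**Tensioner arm:** I pinched the roller with 50 N and swung it back along its arc. The tool position puts the arm at about 0.53–0.54 rad, past the 0.42 click and short of the 0.64 stop. The tool came out 170.7 mm from the hinge axis, against the stated 170 mm. The arm angle comes from the tool position alone, as the pictures could not show the pawl click directly.

**Last checks:**
- The jaws are open about 38 mm on the 40 mm roller.
- The force on the tool is about 14 N. Its 9 N along the arm means my arc was slightly off; I left it because the grip was steady.
- The bowl, wrench, spare roller and oil bottle looked unmoved in the last top view.
- The hinge and stop positions from the side view were 2–3 cm off the other views, so I used the top and wrist views for those.

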